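# Roll the wooden pin to the start line of the pastry board

### The arm

A 6-joint arm with a two-finger parallel gripper is mounted at the origin on the work surface. World frame = base frame: x ahead of the robot, y to its left, z up, the work surface at z = 0. Lengths are in mm, angles in degrees, forces in N, time in s.
With the tool pointing down it reaches from about 350 to 850 mm from the base axis. Payload 8.1 kg.
Tool frame: the origin (TCP) lies at the very end of the fingers, on their centre line; the grasp point (between the pads) lies 19 mm behind it; z points along the fingers, y is the line along which they close (so a half turn about z gives the same grasp; the last joint's range is limited). The gripper opens to 85 mm and grips with 20 to 120 N. Pads are 22 mm wide; open, the fingers measure 114 mm over their backs; the gripper's body (76 mm by 85 mm) begins 54 mm behind the grasp point. The pads swing forward as they close: fully open they stand 13 mm farther back than shut.
Start: joints at [67.758, 7.471, 85.268, -0, 87.261, -4.893], TCP at [178.895, 572.714, 209.592] pointing down, gripper open.
Joint ranges: [-169.43, 169.43], [-51.17, 129.36], [1.28, 143.12], [-76.62, 256.62], [0, 156.53], [-152.29, 152.29]. Speed limits (degrees/s): [136.94, 136.94, 159.86, 180, 180, 180].

### API

Orientations are given as [roll, pitch, yaw] about the fixed x, y, z axes, in that order (R = Rz(yaw) Ry(pitch) Rx(roll)).
In Python, from bench import * gives the robot as it stands.
- The arm moves only by the tool play_rows, never from a script. Its argument "increments" is a list of rows, each a list of 3 entries, a list of its own where there are three numbers: the gripper's target within -1 to 1 (fully open at 1, half-way at 0, shut at -1), then the shift along the tool's x, y, z in mm, then the turn about the tool's z in rad. A call has 1 to 12 rows; each row shifts and turns the commanded pose from where the row before left it, along the tool's axes as they then stand; what a row does not reach is not made up. A row lasts 1/12 s, in which the tool goes at most 41.7 mm and 7.16 degrees, less where a joint would pass 70% of its speed; a pose out of reach is approached as far as the arm can. A call is refused whole if a number of a shift passes 41.7 or a number of a turn 0.125, either way. A call with a gripper value outside its range is refused whole. The fingers move at their own pace and stop on an object; "force" is the grip in N (left out, the last holds). Time passes only in rows, so rows that do not move let the fingers close. It gives the time, the measured TCP pose, the force, the opening and the grip force at its end, in the units of the state.
- sense(): the state, without advancing time (a new reading comes with each control period).
- snapshot(name): name is "side" or "top" or "wrist"; returns a dict with "color" (400x640x3 uint8, red, green, blue), "intrinsics" (3x3 intrinsics, pixels), "k1" (the pictures are not rectified: a ray, as slopes to the right and down, at radius r is drawn at 1 + k1 r^2 times it, then the intrinsics apply), "world_from_camera" (4x4, takes a point from camera to world coordinates). Camera axes: x right, y down, z forward; pixel columns grow to the right and rows downward; lengths in mm; the calibration is good to about 2 mm. A picture is of the moment at which its call begins. There is no depth.
- hand_in(): hands the job in; it is judged then, once.
Trained networks look in a picture, given as the dict that the camera call returned (one of the last four; its "shot" number tells which), for a name from the list of things; names that differ only in an ending like _2 or _b are one class to them, and where a whole thing is asked for, a point or a joint stands for the part that bears it (a point fixed in the world has none). Each returns a list of dicts, best first, with "p" (0 to 1); they miss things now and then, are a little off and sometimes report something else, mostly with a low value. They report only what shows in the picture. A call takes as long as a camera call. They do not tell look-alikes from the thing itself.
- find_in(query, picture): "xyz" ([x, y, z] in mm, in the coordinates of the camera as it stood for that picture, good to about 4 mm: the middle of the surface that is visible of it).
- regions_of(query, picture): "mask" (400x640 bool, what is visible of it).
- pinpoint(query, picture): "xyz" ([x, y, z] in mm, in the coordinates of the camera as it stood for that picture, good to about 4 mm: a listed point, or the origin of a listed thing).
The state is a dict: "time": time; "joint_pos": joint angles; "qd": joint speeds; "joint_efforts": joint torques, N m; "tool_pos": TCP position; "tcp_rot": TCP orientation; "ft_force": force on the tool from outside, world axes, zero at the start; "wrist_torque": the same for the moment, N m; "finger_gap": finger opening in mm; "grip_force": force on a finger pad.
Only numpy, scipy, OpenCV 4.12 (cv2) and the standard library are available. Lean on these libraries where they do the work, as an engineer would, in place of code of your own. Each camera call takes 0.05 s, during which the arm holds its last target. There are 200 camera calls.

### The job

Get the pastry board ready for the next sheet of dough: with the fingertips or the outside of the fingers, push the floured wooden rolling pin sideways, high on its flank, so that it rolls slowly across the board, until it lies lengthways on the red line, centred over it from end to end. Push gently, do not grip or lift the pin, keep it on the board, and leave the steel rolling pin and everything else where it is. Finish with the hand clear and the pin lying still.

Things in the scene. Friction and masses are not known exactly. Their poses are not given: they have to be found in the camera images.
- board: White pastry board, 320 x 440 x 18 mm, fixed. Origin at the centre of its underside; the flat top is 18 mm above it. A red line 8 mm wide, 300 mm long, is printed on top along the board's x axis through the middle (board y = 0). One rolling pin lies on each side of it (either way round); they roll along board y. Small grey ticks mark two edges.
- wood_pin: Pin to roll: plain brown wooden cylinder, dark band near each end, diameter 56 mm, length 180 mm, 0.28 kg, within 3 degrees of parallel to the red line, 85 to 140 mm from it. Origin at its centre on the axis, 28 mm above the board's top; x along its length. Floured (friction about 0.25): pushed on its upper flank it rolls square to its length, coasting up to 10 mm; pressed at the very top it wedges.
- wood_pin_end_a (a point): Centre of one flat end of the wooden pin, on its axis, 90 mm from its centre.
- wood_pin_end_b (a point): Centre of the other flat end of the wooden pin, on its axis, 90 mm from its centre.
- steel_pin: Bystander on the board: shiny steel rolling pin of the same size with black bands, on the other side of the red line, 85 to 140 mm from it. Origin at its centre, on the axis. Leave alone.
- cutter: Bystander on the board: red plastic ring cutter standing near the board's +x edge, 32 mm across, 25 mm high. Origin at the centre of its underside.
- jam_jar: Bystander: amber jar with a red lid, 66 mm across, 100 mm high. Origin under its centre.
- oil_bottle: Bystander: green bottle with a black cap, 64 mm across, 190 mm high. Origin under its centre.
- mug: Bystander: blue mug, 80 mm across, 90 mm high. Origin under its centre.
- spice_can: Bystander: small steel can, 52 mm across, 85 mm high. Origin under its centre.
- salt_pot: Bystander beyond the board: small white pot with a steel lid, 40 mm across, 75 mm high. Origin under its centre.
Not all that is in view belongs to the job. Of the things like the wood_pin, leave any that is pink; of the rest the smaller one is meant.

How it is judged (in metres and radians):
On the way:
1. the wooden pin is rolling (turning faster than 0.3 rad/s) (angular speed of wood_pin above 0.3 rad/s), for 0.1 s.
At the end, for the whole second after the job is handed in: The wooden pin lies still on the board along the red line: both ends of its axis within 12 mm of the line's middle, its centre within 50 mm of the line's midpoint along the line; the steel pin and the cutter within 15 mm and all the rest within 20 mm of where they started (y of wood_pin_end_a in the frame of board between -0.012 and 0.012 m and y of wood_pin_end_b in the frame of board between -0.012 and 0.012 m and x of wood_pin in the frame of board between -0.05 and 0.05 m and z of wood_pin in the frame of board between 0.042 and 0.05 m and linear speed of wood_pin below 0.01 m/s and distance of each of steel_pin, cutter from where it was at the start of the episode below 0.015 m and distance of each of jam_jar, oil_bottle, mug, spice_can, salt_pot from where it was at the start of the episode below 0.02 m); the robot touches nothing.
It fails at once if the wooden pin is lifted more than 8 mm off the board (z of wood_pin in the frame of board above 0.054 m).
It fails at once if the wooden pin leaves the board (z of wood_pin in the frame of board below 0.036 m).
It fails at once if the wooden pin goes faster than 0.4 m/s (linear speed of wood_pin above 0.4 m/s).
It fails at once if the wooden pin is gripped or pressed hard (more than 40 N from the fingers) (contact force between the fingers and wood_pin above 40 N).
It fails at once if the steel pin or the cutter is moved more than 15 mm, or another bystander more than 20 mm (distance of any of steel_pin, cutter from where it was at the start of the episode above 0.015 m or distance of any of jam_jar, oil_bottle, mug, spice_can, salt_pot from where it was at the start of the episode above 0.02 m).
It also fails if it takes over 48 s, if anything falls off the work surface, if the arm or the gripper's body presses on something with over 40 N, if the wrist force passes 120 N, or if a joint passes its speed limit or range.

## Working session

There is one attempt and no reset: what is moved stays moved. The work goes in short steps, Python scripts to look and compute and a tool call to move; the robot and the scene stay as the last step left them, time stands still between calls to the robot, and variables do not carry over. Pictures are saved under pics/ and viewed, at most 10 in all, crops included, and the job is handed in when it is done.

Besides the shell and the picture viewer there is one more tool, called after "Emit:" by a JSON object that holds its "method" and its "body". play_rows: Moves the arm, as the interface text tells. Its arguments: {"type":"object","properties":{"increments":{"type":"array","items":{"type":"array"}},"force":{"type":"number"}},"required":["increments"]}

```bash
mkdir -p pics; cat > h.py <<'E'
from bench import *
import numpy as np, cv2
def W(p,xyz): T=np.array(p["world_from_camera"]); return T[:3,:3]@np.array(xyz)+T[:3,3]
def ray(p,u,v,z):
    K=np.array(p["intrinsics"]);k=p["k1"];d=np.array([(u-K[0,2])/K[0,0],(v-K[1,2])/K[1,1]])
    s=d.copy()
    for _ in range(20): s=d/(1+k*(s@s))
    T=np.array(p["world_from_camera"]);r=T[:3,:3]@np.array([s[0],s[1],1]);o=T[:3,3]
    return o+r*(z-o[2])/r[2]
def proj(p,w):
    T=np.array(p["world_from_camera"]);c=T[:3,:3].T@(np.array(w)-T[:3,3]);s=c[:2]/c[2]
    s=s*(1+p["k1"]*(s@s));K=np.array(p["intrinsics"]);return s[0]*K[0,0]+K[0,2],s[1]*K[1,1]+K[1,2]
def save(p,n): cv2.imwrite("pics/"+n,p["color"][:,:,::-1])
E
python3 - <<'E'
from h import *
np.set_printoptions(precision=1,suppress=True)
for c in ("top","side"):
    p=snapshot(c);save(p,c+"1.png")
    print(c,np.array(p["world_from_camera"]))
    for q in ["board","wood_pin","wood_pin_end_a","steel_pin","cutter","jam_jar","oil_bottle","mug","spice_can","salt_pot"]:
        print(q,[(round(d["p"],2),W(p,d["xyz"])) for d in pinpoint(q,p)])
print(sense())
E
```

```text
top [[  -0.    -1.     0.2  282.2]
 [  -1.     0.    -0.    18.7]
 [   0.    -0.2   -1.  1295.3]
 [   0.     0.     0.     1. ]]
board [(0.68, array([553.5, -52.1,   1.2]))]
wood_pin [(0.95, array([346.9, 295.2,  28.3])), (0.86, array([ 544.5, -152.7,   42.3])), (0.79, array([ 193.9, -277.8,   35. ]))]
wood_pin_end_a [(0.87, array([ 240. , -393.5,   37.1])), (0.79, array([ 155.3, -167.9,   33.9])), (0.68, array([433.4, 278.9,  20.8])), (0.65, array([ 637. , -151. ,   43.1])), (0.55, array([252.1, 304.9,  28.4]))]
steel_pin [(0.8, array([556. ,  39.6,  45.4])), (0.45, array([790. ,  10.7,   2.9]))]
cutter [(0.49, array([692.7,  34.6,  18.2]))]
jam_jar [(0.85, array([460.4, 440.5,  -0.1]))]
oil_bottle [(0.55, array([ 628.3, -405.4,   -6. ]))]
mug [(0.74, array([616.1, 442.9,  -0.4]))]
spice_can []
salt_pot [(0.7, array([557.7,  40.1,  47.3])), (0.53, array([794.3,   7.9,   4.3]))]
side [[   0.9   -0.3    0.3   29.5]
 [  -0.4   -0.5    0.7 -978.2]
 [  -0.    -0.8   -0.6  902.2]
 [   0.     0.     0.     1. ]]
board [(0.66, array([553.4, -51.7,   1.7]))]
wood_pin [(0.93, array([345. , 29
[... 548 characters left out ...]
44.1,   2.1]))]
jam_jar [(0.69, array([454.4, 439.3,   0.3]))]
oil_bottle [(0.66, array([ 632.2, -151.4,   42.2])), (0.63, array([ 619.7, -409.5,   -4.2]))]
mug [(0.67, array([613.3, 444.5,   2.2]))]
spice_can [(0.8, array([ 400. , -427.8,   -0.6]))]
salt_pot [(0.53, array([786.3,  15.4,   3.1]))]
{'time': 1.1, 'joint_pos': array([67.8,  7.5, 85.3, -0. , 87.3, -4.9]), 'qd': array([ 0.1,  0. ,  0.1,  0.1, -0. , -0.1]), 'joint_efforts': array([ -0. , -56.9, -50.1,  -0. ,   0. ,   0. ]), 'tool_pos': array([178.9, 572.7, 209.6]), 'tcp_rot': array([180. ,   0. , 162.6]), 'ft_force': array([ 0.2, -0.8,  0.4]), 'wrist_torque': array([0., 0., 0.]), 'grip_force': 0.0, 'finger_gap': 85.39339834459729}
```

View pics/top1.png

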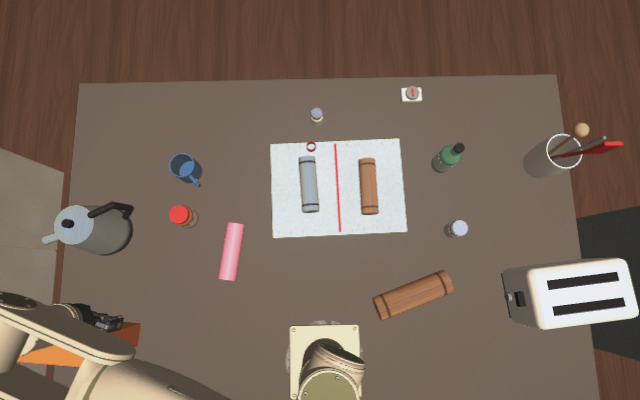

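View pics/side1.png

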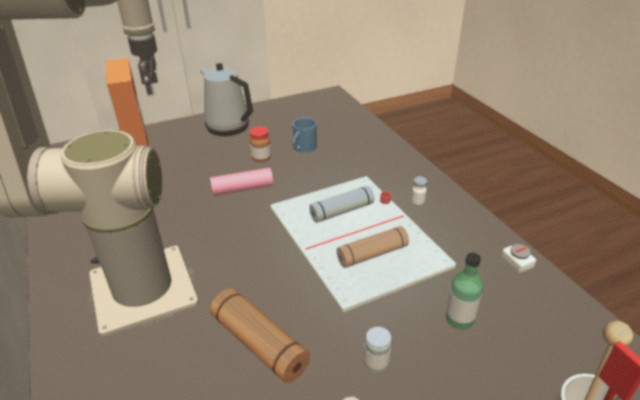

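Wooden-pin candidates in the top image are (369,186) brown on the board, (413,295) brown and larger off the board, and (231,251) pink. The one on the board fits: it is not pink, it is the smaller brown one, and it lies on the board. I'll confirm with a crop and measure it.

```bash
cat > m.py <<'E'
from h import *
np.set_printoptions(precision=1,suppress=True)
def fit(pts):
    c=pts.mean(0);v=np.linalg.svd(pts-c,full_matrices=False)[2][0]
    if v[0]<0:v=-v
    t=(pts-c)@v; return c+v*(t.max()+t.min())/2,v,t.max()-t.min()
def line(p):
    c=p["color"].astype(int);m=(c[:,:,0]>c[:,:,1]+50)&(c[:,:,0]>c[:,:,2]+50)
    n,lab,st,_=cv2.connectedComponentsWithStats(m.astype(np.uint8))
    best=None
    for i in range(1,n):
        if st[i,4]<40: continue
        ys,xs=np.where(lab==i); P=np.array([ray(p,x,y,18)[:2] for x,y in zip(xs,ys)])
        a,v,l=fit(P)
        if 250<l<340 and abs(a[0]-553)<60 and abs(a[1]+52)<60: best=(a,v,l)
    return best
def pin(p,near):
    out=None
    for r in regions_of("wood_pin",p):
        ys,xs=np.where(r["mask"]);P=np.array([ray(p,x,y,46)[:2] for x,y in zip(xs,ys)])
        a,v,l=fit(P)
        if abs(a[0]-near[0])<60 and abs(a[1]-near[1])<60: 
            if out is None: out=(a,v,l,r["p"])
    return out
E
python3 - <<'E'
from m import *
for c in("top","side"):
    p=snapshot(c);L=line(p);print(c,"line",L,np.degrees(np.arctan2(L[1][1],L[1][0])) if L else 0)
    q=pin(p,(544,-152));print("pin",q,np.degrees(np.arctan2(q[1][1],q[1][0])) if q else 0)
    if c=="top": cv2.imwrite("pics/crop.png",cv2.resize(p["color"][130:330,200:470,::-1],None,fx=2.9,fy=2.9,interpolation=cv2.INTER_CUBIC))
E
```

```text
top line (array([551.1, -54.2]), array([1., 0.]), np.float64(295.6111065994398)) 1.4982607767997749
pin (array([ 546.4, -152. ]), array([1., 0.]), np.float64(186.77248035106317), 0.8) 0.7522802124189372
side line (array([548.2, -54.2]), array([1., 0.]), np.float64(292.8183540105374)) 1.5502857704161903
pin (array([ 543.9, -152.3]), array([1. , 0.1]), np.float64(208.24685490395316), 0.92) 3.1322177697869993
```

View pics/crop.png

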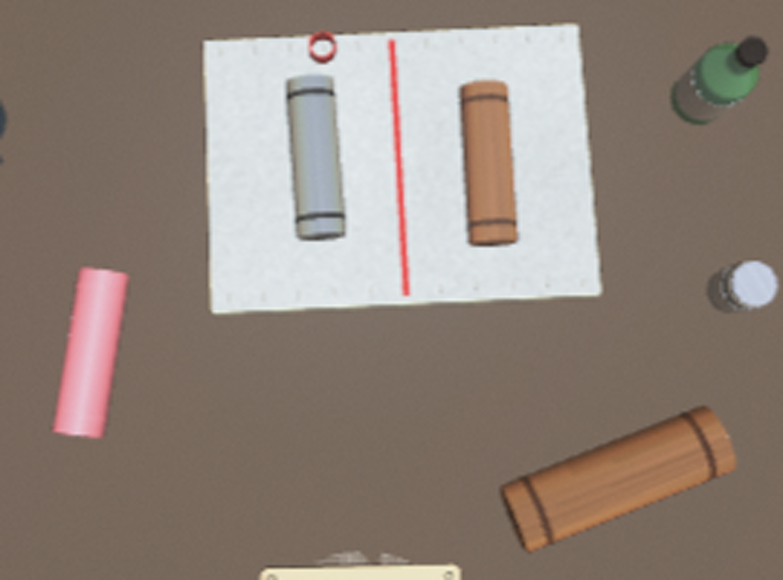

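Confirmed: the brown pin on the board at crop (490,162) is the one. It lies 98 mm from the line on the −y side, and the line's yaw is 1.5°. My plan is to keep the fingers open along the pin's length, with tool +x pointing to world +y, so both fingers push. I'll turn the tool first.

Emit:
{"method": "play_rows", "body": {"increments": [[1,[0,0,0],0.124],[1,[0,0,0],0.124],[1,[0,0,0],0.124],[1,[0,0,0],0.124],[1,[0,0,0],0.124],[1,[0,0,0],0.124],[1,[0,0,0],0.124],[1,[0,0,0],0.124],[1,[0,0,0],0.124],[1,[0,0,0],0.125],[1,[0,0,0],0]]}}

```text
time: 2.22
tool_pos: [178.9, 572.7, 209.6]
tcp_rot: [-180.0, 0.0, 91.2]
ft_force: [0.1, 0.6, 1.0]
finger_gap: 85.4
grip_force: 0.0
```

Emit:
{"method": "play_rows", "body": {"increments": [[1,[-20,8,0],0],[1,[-30,14,0],0],[1,[-35,15,0],0],[1,[-35,15,0],0],[1,[-35,15,0],0],[1,[-35,15,0],0],[1,[-35,15,0],0],[1,[-35,15,0],0],[1,[-35,15,0],0],[1,[-35,15,0],0],[1,[-35,15,0],0],[1,[-35,15,0],0]]}}

```text
time: 3.22
tool_pos: [362.0, 175.9, 209.9]
tcp_rot: [179.9, -0.0, 91.9]
ft_force: [1.3, 0.2, 0.4]
finger_gap: 85.6
grip_force: 0.0
```

Emit:
{"method": "play_rows", "body": {"increments": [[1,[-35,15,0],0],[1,[-35,15,0],0],[1,[-35,15,0],0],[1,[-35,15,0],0],[1,[-35,15,0],0],[1,[-35,15,0],0],[1,[-35,15,0],0],[1,[-35,15,0],0],[1,[-35,15,0],0],[1,[-35,15,0],0],[1,[-20,8,0],0],[1,[0,0,0],0]]}}

```text
time: 4.22
tool_pos: [530.3, -192.3, 209.1]
tcp_rot: [-180.0, 0.1, 91.6]
ft_force: [0.8, -1.1, -0.1]
finger_gap: 85.0
grip_force: 0.0
```

Emit:
{"method": "play_rows", "body": {"increments": [[1,[-15,8,0],0],[1,[-15,8,0],0],[1,[0,0,20],0],[1,[0,0,30],0],[1,[0,0,30],0],[1,[0,0,30],0],[1,[0,0,20],0],[1,[0,0,10],0],[1,[0,0,0],0]]}}

```text
time: 4.97
tool_pos: [544.3, -216.2, 66.6]
tcp_rot: [-179.7, -0.1, 91.7]
ft_force: [-0.2, -0.8, -0.6]
finger_gap: 85.3
grip_force: 0.0
```

```bash
python3 - <<'E'
from m import *
s=sense();print(s["tool_pos"],s["tcp_rot"],s["ft_force"])
p=snapshot("side");cv2.imwrite("pics/c2.png",cv2.resize(p["color"][150:340,250:500,::-1],None,fx=3,fy=3))
p=snapshot("top");print(pin(p,(545,-152)))
E
```

```text
[ 544.3 -216.2   66.6] [-179.7   -0.1   91.7] [-0.2 -0.8 -0.6]
(array([ 567.3, -142.6]), array([ 1. , -0.2]), np.float64(152.3763215151706), 0.84)
```

View pics/c2.png

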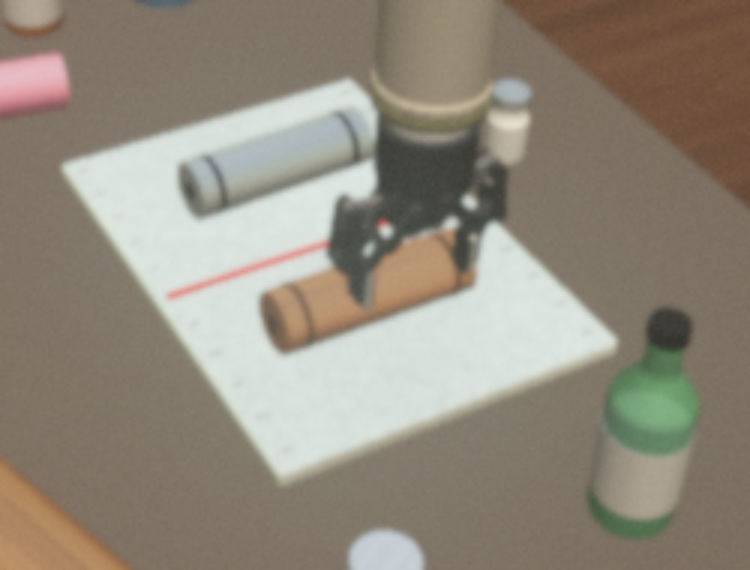

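The hand is on the −y side of the pin with both fingers straddling its middle (crop (360,290) and (465,260)). I'll lower it and start pushing slowly.

Emit:
{"method": "play_rows", "body": {"increments": [[1,[0,1,12],0],[1,[0,1,12],0],[1,[3,0,0],0],[1,[4,0,0],0],[1,[4,0,0],0],[1,[4,0,0],0],[1,[3,0,0],0],[1,[2,0,0],0],[1,[2,0,0],0],[1,[2,0,0],0],[1,[2,0,0],0],[1,[2,0,0],0]]}}

```text
time: 6.12
tool_pos: [547.6, -189.5, 45.7]
tcp_rot: [180.0, 0.0, 91.5]
ft_force: [-0.0, 0.4, 0.2]
finger_gap: 85.6
grip_force: 0.0
```

Emit:
{"method": "play_rows", "body": {"increments": [[1,[2,0,0],0],[1,[2,0,0],0],[1,[2,0,0],0],[1,[2,0,0],0],[1,[2,0,0],0],[1,[2,0,0],0],[1,[2,0,0],0],[1,[2,0,0],0],[1,[2,0,0],0],[1,[2,0,0],0],[1,[1,0,0],0],[1,[0,0,0],0]]}}

```text
time: 7.12
tool_pos: [547.0, -168.4, 45.6]
tcp_rot: [180.0, -0.0, 91.6]
ft_force: [1.0, 0.3, 0.0]
finger_gap: 85.3
grip_force: 0.0
```

```bash
python3 - <<'E'
from m import *
s=sense();print(s["tool_pos"],s["tcp_rot"],s["ft_force"])
p=snapshot("side");print([W(p,d["xyz"]) for d in pinpoint("wood_pin",p)],[W(p,d["xyz"]) for d in pinpoint("wood_pin_end_a",p)])
cv2.imwrite("pics/c3.png",cv2.resize(p["color"][150:340,250:500,::-1],None,fx=3,fy=3))
E
```

```text
[ 547.  -168.4   45.6] [180.   -0.   91.6] [1.  0.3 0. ]
[array([ 195.5, -276.1,   35.4]), array([ 539. , -152.4,   39. ]), array([342. , 291.6,  29.4])] [array([252.5, 303.9,  28.3]), array([ 157.1, -167. ,   39.6]), array([ 452.6, -153.7,   46.1]), array([ 631.4, -152.9,   44.5]), array([436.7, 279.7,  30.1]), array([ 234.8, -388.6,   37.1])]
```

View pics/c3.png

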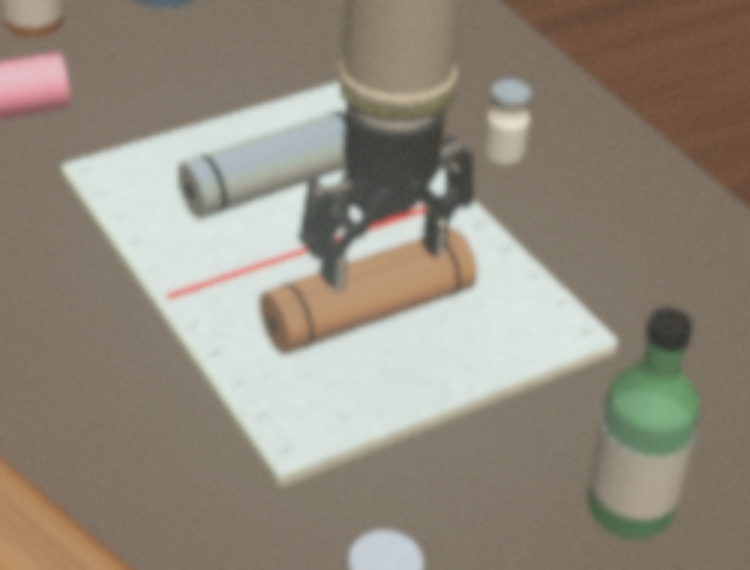

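```bash
python3 - <<'E'
from m import *
p=snapshot("side")
for u,v in ((250+337/3,150+288/3),(250+434/3,150+253/3)):
    a=ray(p,u,v,0);b=ray(p,u,v,100);d=b-a
    for y in(-190,-180,-168,-157): print((u,v),a+d*(y-a[1])/d[1])
print([proj(p,w) for w in((500,-168,58),(594,-168,58),(547,-168,45.6))])
p=snapshot("wrist");save(p,"w1.png")
E
```

```text
(362.3333333333333, 246.0) [ 490.9 -190.    96.5]
(362.3333333333333, 246.0) [ 496.7 -180.    86.3]
(362.3333333333333, 246.0) [ 503.7 -168.    74. ]
(362.3333333333333, 246.0) [ 510.2 -157.    62.7]
(394.66666666666663, 234.33333333333331) [ 579.1 -190.    99.9]
(394.66666666666663, 234.33333333333331) [ 586.1 -180.    89.7]
(394.66666666666663, 234.33333333333331) [ 594.4 -168.    77.5]
(394.66666666666663, 234.33333333333331) [ 602.1 -157.    66.3]
[(np.float64(360.74678166354977), np.float64(251.37800885313285)), (np.float64(393.9408929543629), np.float64(240.3541477050061)), (np.float64(377.2832714510579), np.float64(249.55455321587255))]
```

View pics/w1.png

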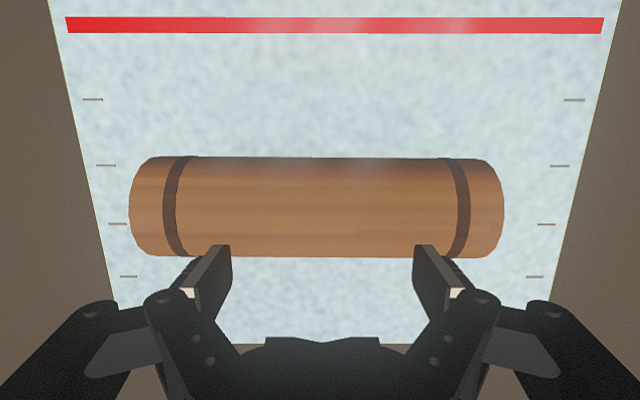

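The wrist view shows the pad tips (225,246) and (420,246) just short of or over the near flank, and the pin has not moved. The tips are higher than I assumed, so I'll back off, lower by 12 mm and advance again.

Emit:
{"method": "play_rows", "body": {"increments": [[1,[-12,0,0],0],[1,[-13,0,0],0],[1,[0,0,6],0],[1,[0,0,6],0],[1,[3,0,0],0],[1,[3,0,0],0],[1,[2,0,0],0],[1,[2,0,0],0],[1,[2,0,0],0],[1,[2,0,0],0],[1,[2,0,0],0],[1,[2,0,0],0]]}}

```text
time: 8.37
tool_pos: [547.6, -175.6, 34.1]
tcp_rot: [180.0, 0.0, 91.6]
ft_force: [-2.0, -2.1, 4.5]
finger_gap: 85.6
grip_force: 2.2
```

Emit:
{"method": "play_rows", "body": {"increments": [[1,[2,0,0],0],[1,[2,0,0],0],[1,[2,0,0],0],[1,[2,0,0],0],[1,[2,0,0],0],[1,[2,0,0],0],[1,[2,0,0],0],[1,[1,0,0],0],[1,[0,0,0],0]]}}

```text
time: 9.12
tool_pos: [548.5, -162.0, 36.6]
tcp_rot: [179.8, 0.2, 91.5]
ft_force: [-5.8, -3.5, 16.2]
finger_gap: 85.0
grip_force: 8.2
```

```bash
python3 - <<'E'
from m import *
s=sense();print(s["tool_pos"],s["tcp_rot"],s["ft_force"])
p=snapshot("side");print([W(p,d["xyz"]) for d in pinpoint("wood_pin",p)],[W(p,d["xyz"]) for d in pinpoint("wood_pin_end_a",p)])
p=snapshot("wrist");save(p,"w2.png");print([W(p,d["xyz"]) for d in pinpoint("wood_pin",p)])
E
```

```text
[ 548.5 -162.    36.6] [179.8   0.2  91.5] [-5.8 -3.5 16.2]
[array([ 540.8, -148.5,   44.1]), array([ 193. , -276.4,   36.5])] [array([434. , 282.1,  26.1]), array([ 635.5, -142.7,   46.7]), array([ 158. , -164.3,   40.2]), array([ 447.7, -149.8,   46. ]), array([ 232.8, -388. ,   37.3]), array([251.7, 303.6,  29.3])]
[array([ 543.7, -145.7,   46.3])]
```

View pics/w2.png

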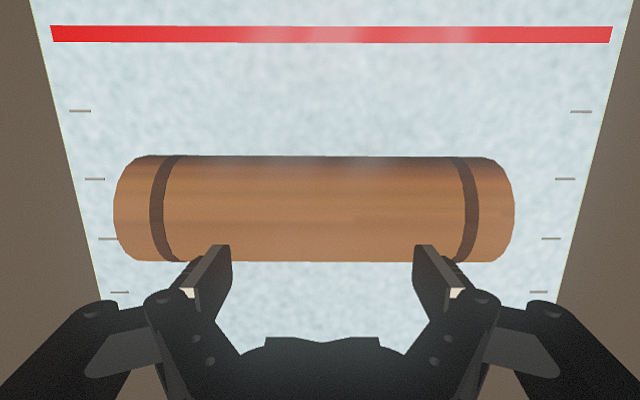

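There is 16 N upward on the tool and the pin moved about 6 mm, so the tips are still too high and starting to wedge. I'll back off and lower another 9 mm, which still clears the board in every case.

Emit:
{"method": "play_rows", "body": {"increments": [[1,[-6,0,0],0],[1,[-12,0,0],0],[1,[-12,0,0],0],[1,[0,0,5],0],[1,[0,0,4],0],[1,[0,0,0],0]]}}

```text
time: 9.87
tool_pos: [546.6, -190.4, 23.0]
tcp_rot: [-179.9, -0.1, 91.5]
ft_force: [0.0, 0.1, 0.8]
finger_gap: 85.8
grip_force: 0.0
```

Emit:
{"method": "play_rows", "body": {"increments": [[1,[3,0,0],0],[1,[3,0,0],0],[1,[2,0,0],0],[1,[2,0,0],0],[1,[2,0,0],0],[1,[2,0,0],0]]}}

```text
time: 10.37
tool_pos: [547.4, -176.2, 24.7]
tcp_rot: [180.0, 0.0, 91.6]
ft_force: [0.0, -0.7, -0.2]
finger_gap: 85.5
grip_force: 0.0
```

Emit:
{"method": "play_rows", "body": {"increments": [[1,[2,0,0],0],[1,[2,0,0],0],[1,[2,0,0],0],[1,[2,0,0],0],[1,[2,0,0],0]]}}

```text
time: 10.78
tool_pos: [547.0, -166.5, 24.7]
tcp_rot: [180.0, 0.0, 91.5]
ft_force: [0.2, 0.2, 1.3]
finger_gap: 85.3
grip_force: 0.2
```

```bash
python3 - <<'E'
from m import *
s=sense();print(s["tool_pos"],s["tcp_rot"],s["ft_force"])
for c in("side","wrist","top"):
    p=snapshot(c);print(c,[W(p,d["xyz"]) for d in pinpoint("wood_pin",p)+pinpoint("wood_pin_end_a",p) if 400<W(p,d["xyz"])[0]<700 and abs(W(p,d["xyz"])[1]+100)<100])
E
```

```text
[ 547.  -166.5   24.7] [180.    0.   91.5] [0.2 0.2 1.3]
side [array([ 540.4, -137.2,   43.8]), array([ 453.9, -133. ,   46.5]), array([ 634.6, -130.3,   46.8])]
wrist [array([ 543.5, -127.1,   48.8]), array([ 634.8, -123.2,   46.7]), array([ 457.2, -137.9,   45.9])]
top [array([ 544.3, -128.5,   43.7]), array([ 636.4, -126.7,   42.6])]
```

```bash
cat > meas.py <<'E'
from m import *
def meas():
    s=sense();print("tool",s["tool_pos"],"F",s["ft_force"],"t",s["time"])
    a=np.radians(1.5);n=np.array([-np.sin(a),np.cos(a)]);e=np.array([np.cos(a),np.sin(a)]);o=np.array([550,-54.2])
    for c in("side","wrist","top"):
        p=snapshot(c);L=[]
        for d in pinpoint("wood_pin",p)+pinpoint("wood_pin_end_a",p):
            w=W(p,d["xyz"])
            if abs(w[0]-550)<130 and abs(w[1]+90)<100: L.append((round(float((w[:2]-o)@e)),round(float((w[:2]-o)@n),1),round(d["p"],2)))
        out=[]
        r=pin(p,(546,-90)) if c!="top" else None
        # silhouette: side tangents of the pin cylinder, fitted by projection of mask centroid columns
        print(c,L)
    return p
if __name__=="__main__": meas(); meas()
E
python3 meas.py
```

```text
tool [ 547.  -166.7   24.6] F [-0.2  0.3 -0.5] t 11.2333
side [(-13, -76.4, 0.86), (-104, -73.9, 0.77), (82, -77.6, 0.74)]
wrist [(-7, -73.9, 0.72), (84, -71.3, 0.97), (-95, -77.0, 0.96)]
top [(-5, -73.0, 0.66), (89, -76.3, 0.64), (87, -75.8, 0.92)]
tool [ 547.  -166.6   24.6] F [-0.2  0.2  0.5] t 11.7833
side [(-13, -78.4, 0.61), (81, -72.8, 0.98), (-103, -74.7, 0.83)]
wrist [(-6, -76.9, 0.69), (-97, -76.9, 0.8), (82, -71.4, 0.69), (-8, -74.7, 0.43)]
top [(-3, -74.2, 0.58), (84, -74.7, 0.74)]
```

The pin is rolling and still now, 75 mm from the line. I'll continue with about 55 mm of slow travel.

Emit:
{"method": "play_rows", "body": {"increments": [[1,[2,0,0],0],[1,[2,0,0],0],[1,[2,0,0],0],[1,[2,0,0],0],[1,[2,0,0],0],[1,[2,0,0],0],[1,[2,0,0],0],[1,[2,0,0],0],[1,[2,0,0],0],[1,[2,0,0],0],[1,[2,0,0],0],[1,[2,0,0],0]]}}

```text
time: 13.33
tool_pos: [546.3, -142.4, 24.6]
tcp_rot: [180.0, 0.0, 91.5]
ft_force: [-0.2, -0.6, 1.0]
finger_gap: 85.2
grip_force: 0.2
```

Emit:
{"method": "play_rows", "body": {"increments": [[1,[2,0,0],0],[1,[2,0,0],0],[1,[2,0,0],0],[1,[2,0,0],0],[1,[2,0,0],0],[1,[2,0,0],0],[1,[2,0,0],0],[1,[2,0,0],0],[1,[2,0,0],0],[1,[1.5,0,0],0],[1,[1,0,0],0],[1,[0.5,0,0],0]]}}

```text
time: 14.33
tool_pos: [545.7, -121.4, 24.5]
tcp_rot: [-180.0, -0.0, 91.6]
ft_force: [0.7, 0.5, -0.2]
finger_gap: 85.5
grip_force: 0.0
```

```bash
python3 meas.py
```

```text
tool [ 545.7 -121.4   24.5] F [ 0.7  0.5 -0.2] t 14.3333
side [(-13, -35.4, 0.59), (-101, -32.4, 0.82), (81, -33.1, 0.59)]
wrist [(-5, -31.9, 0.91), (-95, -35.4, 0.95), (83, -28.3, 0.93)]
top [(-5, -33.1, 0.58), (84, -33.0, 0.57), (-96, -33.6, 0.55)]
tool [ 545.8 -121.7   24.6] F [0.2 0.9 0.6] t 14.8833
side [(-99, -32.9, 0.72), (-9, -33.9, 0.64), (81, -32.8, 0.68), (-104, -31.6, 0.58)]
wrist [(-8, -33.7, 0.78), (-94, -37.1, 0.72), (82, -30.0, 0.68)]
top [(-7, -30.0, 0.58), (83, -32.7, 0.81), (-94, -32.9, 0.61)]
```

Pin at −33 mm. I'll use the same speed profile with 33 mm of travel.

Emit:
{"method": "play_rows", "body": {"increments": [[1,[2,0,0],0],[1,[2,0,0],0],[1,[2,0,0],0],[1,[2,0,0],0],[1,[2,0,0],0],[1,[2,0,0],0],[1,[2,0,0],0],[1,[2,0,0],0],[1,[2,0,0],0]]}}

```text
time: 16.18
tool_pos: [545.3, -103.4, 24.6]
tcp_rot: [-180.0, -0.0, 91.5]
ft_force: [0.2, 0.8, 0.5]
finger_gap: 85.4
grip_force: 0.2
```

Emit:
{"method": "play_rows", "body": {"increments": [[1,[2,0,0],0],[1,[2,0,0],0],[1,[2,0,0],0],[1,[2,0,0],0],[1,[2,0,0],0],[1,[2,0,0],0],[1,[1.5,0,0],0],[1,[1,0,0],0],[1,[0.5,0,0],0]]}}

```text
time: 16.93
tool_pos: [544.8, -88.4, 24.5]
tcp_rot: [-180.0, -0.0, 91.6]
ft_force: [0.0, -0.3, -0.2]
finger_gap: 85.4
grip_force: 0.0
```

```bash
python3 meas.py; python3 -c "
from h import *
p=snapshot('wrist');save(p,'w3.png')"
```

```text
tool [544.8 -88.4  24.5] F [ 0.  -0.3 -0.2] t 16.9333
side [(-13, -3.9, 0.87), (82, -0.9, 0.7), (-101, -0.4, 0.6)]
wrist [(-7, -3.0, 0.77), (79, 2.3, 0.95), (-94, -5.7, 0.93)]
top [(84, 0.6, 0.64), (-95, -0.3, 0.61)]
tool [544.9 -88.7  24.6] F [-0.4 -0.6  0.2] t 17.4833
side [(-11, -0.9, 0.78), (-99, -0.0, 0.98)]
wrist [(-8, 1.2, 0.9), (79, 3.4, 0.75), (-94, -4.4, 0.67)]
top [(-6, 0.6, 0.8), (83, -0.3, 0.95), (-98, 2.8, 0.9)]
```

View pics/w3.png

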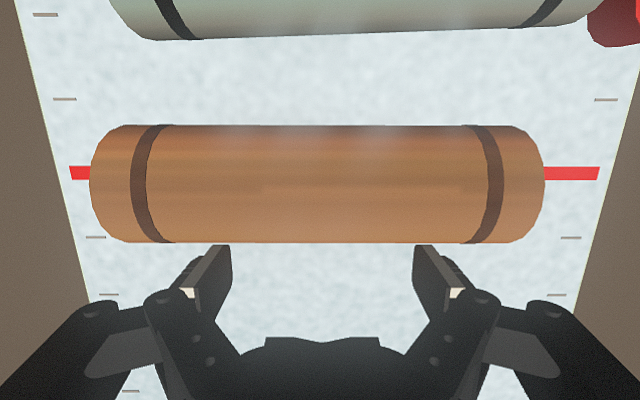

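The wrist view shows the pin covering the red line, which emerges level at both ends at (80,173) and (570,173). The measured offset is about 0 mm, with the ends within 6 mm. I'll retreat backwards, then up.

Emit:
{"method": "play_rows", "body": {"increments": [[1,[-5,0,0],0],[1,[-10,0,0],0],[1,[-15,0,0],0],[1,[-15,0,-5],0],[1,[-10,0,-15],0],[1,[-10,0,-25],0],[1,[0,0,-30],0],[1,[0,0,-30],0],[1,[0,0,-30],0],[1,[0,0,-20],0],[1,[0,0,0],0],[1,[0,0,0],0]]}}

```text
time: 19.08
tool_pos: [547.7, -154.9, 181.5]
tcp_rot: [179.8, 0.1, 91.5]
ft_force: [-0.1, -0.0, -0.9]
finger_gap: 85.6
grip_force: 0.0
```

```bash
python3 meas.py; python3 - <<'E'
from h import *
p=snapshot("top");q=snapshot("side")
for x in (p,q): print([(n,W(x,d["xyz"]).round()) for n in("steel_pin","cutter") for d in pinpoint(n,x)[:1]])
cv2.imwrite("pics/f.png",cv2.resize(q["color"][150:340,250:500,::-1],None,fx=3,fy=3))
E
```

```text
tool [ 547.7 -154.9  181.5] F [-0.1 -0.  -0.9] t 19.0833
side [(-13, 0.6, 0.97), (81, -0.9, 0.79), (-103, 0.6, 0.58)]
wrist [(-7, -2.3, 0.97), (-94, -2.9, 0.92), (80, 3.9, 0.82)]
top [(-5, 2.2, 0.64), (-96, 1.8, 0.68), (86, 1.5, 0.57), (-8, 0.0, 0.39)]
tool [ 546.5 -153.5  179.3] F [ 0.   0.8 -0. ] t 19.6333
side [(-11, -2.3, 0.95), (-99, -1.4, 0.69), (79, 0.4, 0.68), (-10, -3.1, 0.28)]
wrist [(-8, -0.4, 0.67), (-95, -3.2, 0.86), (79, 4.4, 0.83)]
top [(-5, 2.0, 0.94), (83, -0.7, 0.87), (-95, 2.0, 0.74)]
[('steel_pin', array([558.,  41.,  46.])), ('cutter', array([692.,  32.,  19.]))]
[('steel_pin', array([560.,  42.,  49.])), ('cutter', array([688.,  28.,  18.]))]
```

View pics/f.png

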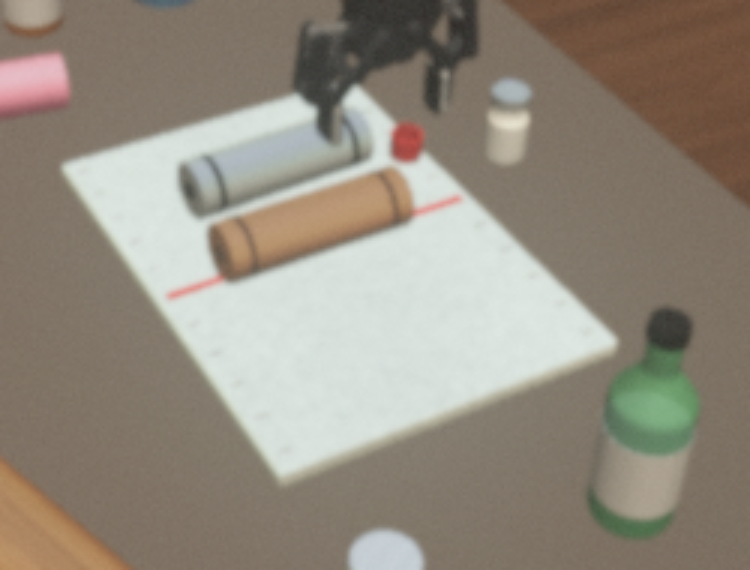

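The pin lies on the line (crop (310,222)) with the hand well above it, and the steel pin and cutter have not moved.

```bash
python3 -c "
from bench import *
print(hand_in())"
```

```text
the job is handed in; nothing more can be done
None
```

The wooden pin lies still on the red line: its centre measured within about 3 mm of it and both ends within about 5 mm. The steel pin and cutter measured where they started, the hand is clear, and the job is handed in; no verdict came back.

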